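# Click a delay unit's thumbwheel to its index

## Task

Two alike delay units are screwed to the bench, each with a toothed thumbwheel on top; on one the T-shaped index tooth already stands straight up between its two pointers. On the other unit, flick the wheel's top edge with a fingertip towards the connector row (the end of the unit nearest the robot), until its index tooth stands straight up too: let the wheel settle one click short, then give the last click, and never go past. Leave the finished wheel on the other unit alone, and neither pick up nor shift the loose things on the bench.

Things in the scene. Friction and masses are not known exactly. Their poses are not given: they have to be found in the camera images.
- due_unit: Delay unit whose wheel must be set: grey case, brown top panel, 160 (x) x 120 (y) x 60 mm high, screwed to the bench. Origin: centre of its underside, z up. Its -x end, roughly towards the robot, has a row of four connectors 16 mm tall, 64 mm from the middle; two knobs 12 mm tall at x +40, y +-45 mm. The wheel stands over the panel's middle, axle along the unit's y.
- due_axis (a point): Centre of the wheel, on its axle, 75 mm above the bench, 15 mm above the panel; axes as the unit's. Hub 36 mm across, with six round-tipped teeth 60 deg apart, 10 mm thick, 18 mm wide, ending 36 mm from the axle. When a tooth stands straight up its neighbours lie below 21 mm over the axle. A detent at each 60 deg gives way at half a click, then snaps on by itself.
- due_wheel (a joint): Angle of that wheel, rad. 0: index tooth straight up (set). Grows as the top edge moves to the unit's -x (connectors). One click is 1.047; it rests at multiples of it. Starts 2 to 4 clicks below 0 (if between clicks it snaps to one). One click: fingertip end 21 to 26 mm above the axle, swept over the top from behind the upright tooth (+x) till its leading face is 28 mm past the axle; 2 to 4 N.
- due_index (a point): Tip of that wheel's index tooth, 36 mm from the axle. The index tooth has a round bar 34 mm long and 10 mm thick across its tip, like a T; on the others this is 18 mm long. With 2 clicks to go it is low in the slot on the far side, with 3 straight down inside the case, with 4 low on the connector side.
- due_pointer (a point): Midway between the unit's two pointers, 95 mm above the bench, above the axle. They are the points of two 4 mm dark steel cheeks, 18.5 to 22.5 mm to either side of the wheel's mid plane.
- ready_unit: The other delay unit, alike in every way, its wheel already set; left or right of the first. Origin at the centre of its underside.
- ready_wheel (a joint): Angle of the other unit's wheel, 0 = index tooth straight up, as it is at the start; to be left alone.
- screwdriver: Bystander: screwdriver 160 mm long lying on the bench; origin under its middle.
- terminator: Bystander: small steel connector cap, 14 mm diameter, 30 mm tall, standing; origin at its underside.
- spare_knob: Bystander: black knob, 28 mm diameter, 20 mm tall, standing; origin at its underside.
Mind the look-alikes: they are no part of the job. What is shaped like the ready_unit but turquoise is not meant. What is shaped like the due_unit but red is not meant.

How it is judged:
On the way, in this order (a step that is already met when the one before it is completed fails the run):
1. the wheel settles one click short of set (value of joint due_wheel between -1.197 and -0.897 rad), for 0.2 s.
2. the wheel settles with its index tooth straight up (value of joint due_wheel between -0.15 and 0.15 rad), for 0.2 s.
At the end, for the whole second after the job is handed in: The wheel of the unit to be set rests at its click with the index tooth straight up (within 0.15 rad), the other wheel still at its own, and the loose things within 20 mm of where they were (all of step 2 and value of joint ready_wheel between -0.15 and 0.15 rad and distance of each of screwdriver, terminator, spare_knob from where it was at the start of the episode below 0.02 m); the robot touches nothing.
It fails at once if the wheel goes past its setting by half a click or more (value of joint due_wheel above 0.52 rad).
It fails at once if the finished wheel is turned off its click (value of joint ready_wheel above 0.52 rad or value of joint ready_wheel below -0.52 rad).
It fails at once if a bystander is moved more than 20 mm or lifted (distance of any of screwdriver, terminator, spare_knob from where it was at the start of the episode above 0.02 m or height (world z) of any of screwdriver, terminator, spare_knob above 0.02 m).
It also fails if it takes over 64 s, if anything falls off the work surface, if the arm or the gripper's body presses on something with over 40 N, if the wrist force passes 120 N, or if a joint passes its speed limit or range.

## Robot

A 7-joint arm with a two-finger parallel gripper is mounted at the origin on the work surface. World frame = base frame: x ahead of the robot, y to its left, z up, the work surface at z = 0. Lengths are in m, angles in rad, forces in N, time in s.
With the tool pointing down it reaches from about 0.4 to 0.85 m from the base axis. Payload 4.4 kg.
Tool frame: the origin (TCP) lies midway between the tips of the shut fingers; the grasp point (between the pads) lies 19 mm behind it; z points along the fingers, y is the direction in which the jaws open and shut (so a half turn about z gives the same grasp; the last joint's range is limited). The gripper opens to 94 mm and grips with 3 to 60 N. Pads are 16 mm wide; open, the fingers measure 119 mm over their backs; the gripper's body (75 mm by 177 mm) begins 78 mm behind the grasp point.
Start: joints at [-1.348, 0.628, 0.038, 1.517, -0.027, 0.996, -0.02], TCP at [0.185, 0.623, 0.205] pointing down, gripper open.
Joint ranges: [-3.06, 3.06], [-0.37, 2.12], [-1.25, 1.32], [0.18, 2.47], [-1.1, 4.24], [0.23, 1.98], [-2.94, 2.94]. Speed limits (rad/s): [2.57, 2.57, 3.14, 3.14, 3.14, 3.14, 3.14].

## Interface

Orientations are given as [roll, pitch, yaw] about the fixed x, y, z axes, in that order (R = Rz(yaw) Ry(pitch) Rx(roll)).
In Python, from rig import env, imaging, workorder, spotter gives the robot as it stands.
- The arm moves only by the tool drive_tool, never from a script. Its argument "deltas" is a list of rows, each a list of 2 entries, a list of its own where there are three numbers: the shift along the tool's x, y, z in mm, then the turn about the tool's z in rad. In form: [[[tx, ty, tz], twist], ...]. A call has 1 to 5 rows; each row is the pose to reach, as a shift and turn from the pose measured when the call began, along the tool's axes at that moment; what a row does not reach only later rows make up. A row lasts 1/12 s, in which the tool goes at most 41.7 mm and 7.16 degrees, less where a joint would pass 70% of its speed; a pose out of reach is approached as far as the arm can. A call with a gripper value outside its range is refused whole. "gripper" is the closure in counts, from 0 (fully open) to 255 (shut), set as the call begins (left out, the last holds). The fingers move at their own pace and stop on an object; the grip force is fixed at half the most. Time passes only in rows, so rows that repeat a pose let the fingers close. It gives the time, the measured TCP pose, the force and the opening at its end, in the units of the state.
- env.state(): the state, without advancing time (a new reading comes with each control period).
- imaging.read_camera(name): name is "scene" or "side" or "wrist"; returns a dict with "pixels" (400x640x3 uint8, red, green, blue), "mtx" (3x3 intrinsics, pixels), "k1" (the pictures are not rectified: a ray, as slopes to the right and down, at radius r is drawn at 1 + k1 r^2 times it, then the intrinsics apply), "extrinsics" (4x4, takes a point from world to camera coordinates). Camera axes: x right, y down, z forward; pixel columns grow to the right and rows downward; lengths in m; the calibration is good to about 2 mm. A picture is of the moment at which its call begins. There is no depth.
- workorder.sign_off(): hands the job in, once; it reports no verdict.
Trained networks look in a picture, given as the dict that the camera call returned (one of the last four; its "shot" number tells which), for a name from the list of things; names that differ only in an ending like _2 or _b are one class to them, and where a whole thing is asked for, a point or a joint stands for the part that bears it (a point fixed in the world has none). Each returns a list of dicts, best first, with "p" (0 to 1); they miss things now and then, are a little off and sometimes report something else, mostly with a low value. They report only what shows in the picture. A call takes as long as a camera call. They do not tell look-alikes from the thing itself.
- spotter.spot_in(picture, name): "location" ([row, column] as shares, 0 to 1, of the picture: columns of its width, rows of its height, amid what is visible of it).
- spotter.landmark_of(picture, name): "location" ([row, column] as shares, 0 to 1, of the picture: columns of its width, rows of its height: a listed point, or the origin of a listed thing).
The state is a dict: "time_s": time; "joints": joint angles; "joint_vel": joint speeds; "joint_efforts": joint torques, N m; "tcp_pos": TCP position; "ee_rot": TCP orientation; "force": force on the tool from outside, world axes, zero at the start; "torque": the same for the moment, N m; "gripper_width": finger opening in m.
Only numpy, scipy, OpenCV 4.12 (cv2) and the standard library are available. Lean on these libraries where they do the work, as an engineer would, in place of code of your own. Each camera call takes 0.05 s, during which the arm holds its last target.

## Working session

There is one attempt and no reset: what is moved stays moved. The work goes in short steps, Python scripts to look and compute and a tool call to move; the robot and the scene stay as the last step left them, time stands still between calls to the robot, and variables do not carry over. Pictures are saved under pics/ and viewed, and the job is handed in when it is done.

Besides the shell and the picture viewer there is one more tool, called after "Call:" as name(argument=value, ...), one argument or row to a line, values as JSON. drive_tool: Moves the arm, as the interface text tells. Its arguments: {"type":"object","properties":{"deltas":{"type":"array","items":{"type":"array"}},"gripper":{"type":"number"}},"required":["deltas"]}

```bash
mkdir -p pics; ls
cat > h.py <<'E'
import numpy as np, cv2
from rig import env, imaging, workorder, spotter
def snap(n,f=None):
    p=imaging.read_camera(n)
    if f: cv2.imwrite('pics/'+f,p['pixels'][:,:,::-1])
    return p
E
python3 - <<'E'
from h import *
print(env.state())
for n in ['scene','side','wrist']:
    p=snap(n,n+'0.png'); print(n,p['shot'],p['mtx'].tolist(),p['k1'],np.round(p['extrinsics'],4).tolist())
    for t in ['due_unit','due_axis','due_index','due_pointer','ready_unit','screwdriver','terminator','spare_knob']:
        print(t,[(round(d['p'],2),np.round(np.array(d['location'])*[400,640],1).tolist()) for d in spotter.landmark_of(p,t)])
E
```

```text
pics
{'time_s': 0.0, 'joints': array([-1.34782457,  0.62929599,  0.03843829,  1.51835703, -0.02699171,
        0.99628934, -0.01997902]), 'joint_vel': array([-0.00153732, -0.00056911, -0.00089639, -0.00036589, -0.00169336,
       -0.00209192,  0.00100676]), 'joint_efforts': array([-6.31983930e-04, -5.49714482e+01,  1.14332858e+00, -1.86630982e+01,
       -5.22926403e-02,  2.32117478e-02,  1.36334206e-04]), 'tcp_pos': array([0.18488889, 0.62246361, 0.20459006]), 'ee_rot': array([-3.13976099e+00,  2.60497821e-05,  2.85284963e+00]), 'force': array([-0.47914611,  0.10132834, -0.26626708]), 'torque': array([-0.0178936 ,  0.02051442,  0.05457085]), 'gripper_width': 0.09434600673101867}
scene 1 [[446.42215361857734, 0.0, 319.7738783624898], [0.0, 446.42215361857734, 201.6009088226176], [0.0, 0.0, 1.0]] -0.038567597510521065 [[-0.2256, 0.9742, -0.0068, 0.1449], [0.7829, 0.1772, -0.5964, -0.3846], [-0.5798, -0.1399, -0.8026, 1.5062], [0.0, 0.0, 0.0, 1.0]]
due_unit [(0.98, [239.3, 472.5]), (0.92, [234.6, 392.0])]
due_axis [(0.82, [216.9, 394.9]), (0.81, [224.3, 480.9])]
due_index [(0.79, [212.
[... 686 characters left out ...]
0.75, [185.7, 279.8]), (0.48, [137.9, 251.5])]
due_pointer [(0.66, [144.6, 252.6]), (0.6, [172.5, 288.4])]
ready_unit [(0.91, [281.9, 322.2]), (0.73, [355.3, 370.0])]
screwdriver [(0.72, [208.8, 379.2]), (0.4, [283.7, 326.2])]
terminator [(0.58, [247.8, 266.7]), (0.24, [176.3, 288.8])]
spare_knob [(0.51, [230.6, 323.3])]
wrist 3 [[348.50081879158125, 0.0, 319.4878302207769], [0.0, 348.50081879158125, 198.8172816388313], [0.0, 0.0, 1.0]] -0.024711148211182806 [[0.2863, 0.9582, -0.0015, -0.6485], [0.9307, -0.2777, 0.238, -0.024], [0.2276, -0.0695, -0.9713, 0.3911], [0.0, 0.0, 0.0, 1.0]]
due_unit []
due_axis []
due_index []
due_pointer []
ready_unit []
screwdriver []
terminator []
spare_knob []
```

View pics/scene0.png

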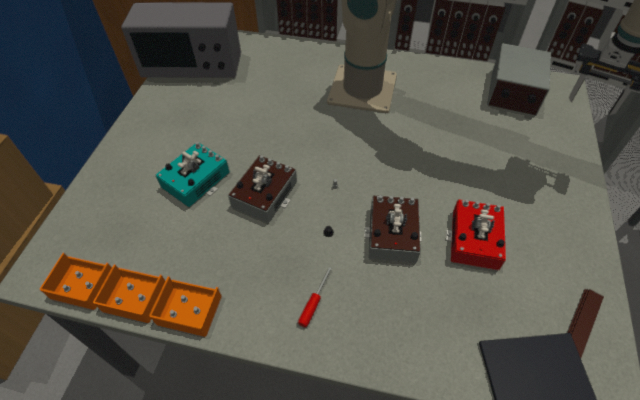

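View pics/side0.png

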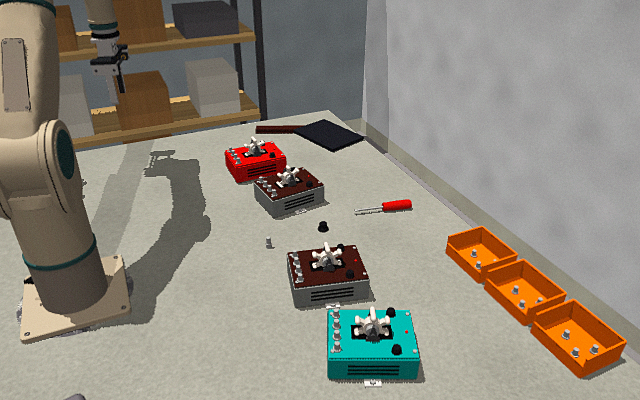

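View pics/wrist0.png

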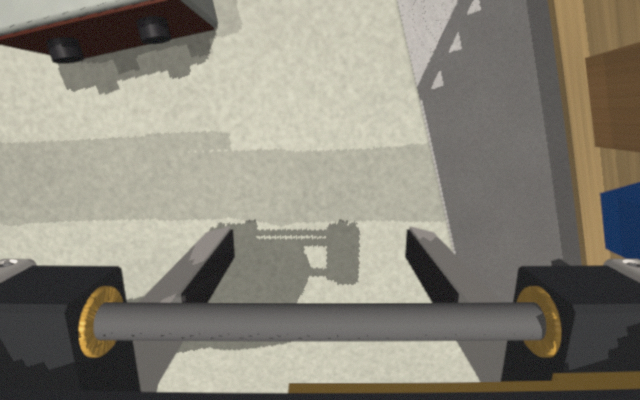

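The scene shows two brown-panelled units, at about px (263,187) and (396,228). The turquoise and red ones are the look-alikes. I'll zoom in to see which wheel is already set.

Run:
```python
import cv2,numpy as np
s=cv2.imread('pics/scene0.png'); d=cv2.imread('pics/side0.png')
f=lambda i,r,c:cv2.resize(i[r:r+75,c:c+100],(400,300),interpolation=cv2.INTER_CUBIC)
a=np.vstack([np.hstack([f(s,150,213),f(s,190,346)]),np.hstack([f(d,235,280),f(d,155,240)])])
cv2.imwrite('pics/zoom0.png',a)
```

```text
(no output)
```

View pics/zoom0.png

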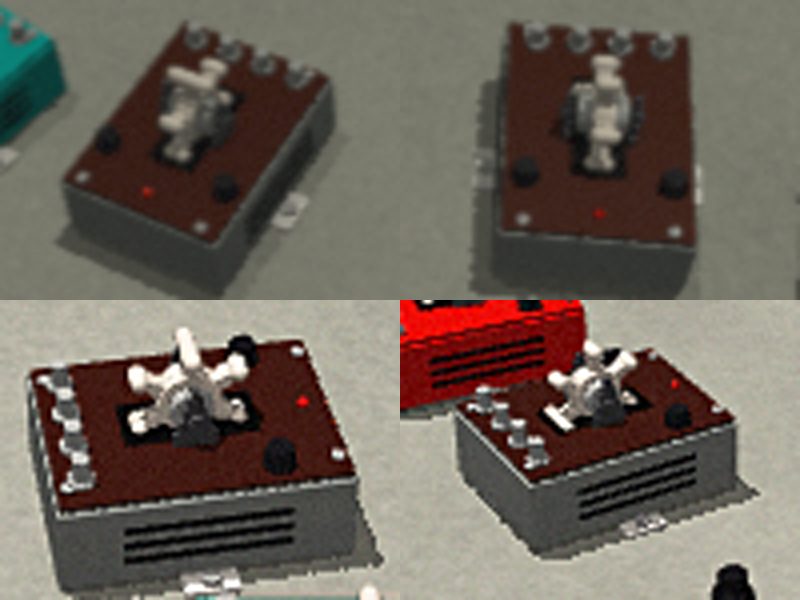

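Top-left zoom (scene px 263,187): the long T bar is up, so that unit is the ready one. The right-hand one (scene px 396,228) is due. In the side view its long bar lies low on the connector side, at about px (279,184), so there are 4 clicks to go. Next I'll fit its pose from the panel corners in both views.

```bash
cat >> h.py <<'E'
def proj(p,X):
    X=np.atleast_2d(X); E=p['extrinsics']; c=X@E[:3,:3].T+E[:3,3]
    s=c[:,:2]/c[:,2:]; r2=(s**2).sum(1,keepdims=True); s=s*(1+p['k1']*r2)
    return s@p['mtx'][:2,:2].T+p['mtx'][:2,2]
def tow(u,L):
    x,y,a=u; L=np.atleast_2d(L); c,s=np.cos(a),np.sin(a)
    return np.c_[x+c*L[:,0]-s*L[:,1],y+s*L[:,0]+c*L[:,1],L[:,2]]
E
python3 - <<'E'
from h import *
from scipy.optimize import least_squares
ps,pd=snap('scene'),snap('side')
def z(o,pts): return np.array([(o[0]+a/4,o[1]+b/4) for a,b in pts])
# corners order: (-,-),(-,+),(+,+),(+,-)   scene: -x up, +y right
C=np.array([[-.08,-.06,.06],[-.08,.06,.06],[.08,.06,.06],[.08,-.06,.06]])
cs=z((346,190),[(108,22),(292,38),(297,247),(98,231)])
# side zoom: +y is away from camera
cd=z((240,155),[(130,182),(52,105),(250,46),(337,118)])
lo=np.array([[0,0,.075],[0,0,.095]])
ls=np.array([[480.9,224.3],[0,0]])
def fun(u): return np.r_[(proj(ps,tow(u[:3],C))-cs).ravel(),(proj(pd,tow(u[:3],C))-cd).ravel()]
r=least_squares(fun,[.65,.2,0],loss='soft_l1'); print(r.x, np.degrees(r.x[2]), np.round(r.fun.reshape(2,4,2),1).tolist())
u=r.x
for n,p in(('s',ps),('d',pd)): print(np.round(proj(p,tow(u,[[0,0,0],[0,0,.075],[0,0,.095]])),1).tolist())
# approximate ready unit etc
def tri(a,b):
    def f(X): return np.r_[proj(ps,X)[0]-a,proj(pd,X)[0]-b]
    q=least_squares(f,[.6,0,.0]); return np.round(q.x,3),round(q.cost,2)
print('axis net',tri([394.9,216.9],[289.8,178.6]))
print('unit net',tri([392,234.6],[290.8,202.0]))
print('ptr net',tri([392.9,214.8],[288.4,172.5]))
print('ready',tri([265.3,197.1],[322.2,281.9]))
print('term',tri([333.8,184.4],[266.7,247.8])); print('knob',tri([327.8,232.9],[323.3,230.6])); print('scr',tri([317.6,298],[379.2,208.8]))
np.save('u.npy',u)
for p,f in((ps,'s'),(pd,'d')):
    im=p['pixels'][:,:,::-1].copy()
    L=np.vstack([C,[[0,0,.075],[0,0,.095],[-.064,-.045,.06],[-.064,.045,.06]]])
    q=proj(p,tow(u,L)); c=q[:4].mean(0).astype(int); o=c-[50,37]
    z=cv2.resize(im[o[1]:o[1]+75,o[0]:o[0]+100],(800,600),interpolation=cv2.INTER_CUBIC)
    for x in (q-o+.5)*8: cv2.circle(z,tuple(int(v) for v in x),3,(0,255,0),-1)
    cv2.imwrite(f'pics/fit_{f}.png',cv2.resize(z,(560,420)))
E
```

```text
[0.5598355  0.17493937 0.12230249] 7.00741672208975 [[[-0.4, -1.5], [0.0, -1.9], [0.5, -0.6], [-0.3, -1.0]], [[0.3, -1.3], [0.4, -1.8], [1.1, -1.1], [0.9, -1.2]]]
[[392.6, 234.2], [396.4, 217.8], [397.5, 213.1]]
[[289.7, 199.8], [288.9, 176.6], [288.7, 170.2]]
axis net (array([0.558, 0.17 , 0.073]), np.float64(0.62))
unit net (array([ 0.56 ,  0.173, -0.005]), np.float64(0.58))
ptr net (array([0.559, 0.167, 0.089]), np.float64(2.3))
ready (array([ 0.506, -0.179, -0.003]), np.float64(9.9))
term (array([ 0.429, -0.008, -0.001]), np.float64(0.15))
knob (array([ 0.589,  0.009, -0.007]), np.float64(0.01))
scr (array([ 0.772,  0.028, -0.002]), np.float64(4.03))
```

View pics/fit_s.png

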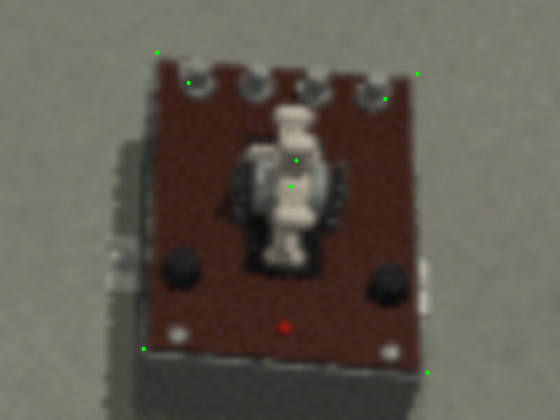

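View pics/fit_d.png

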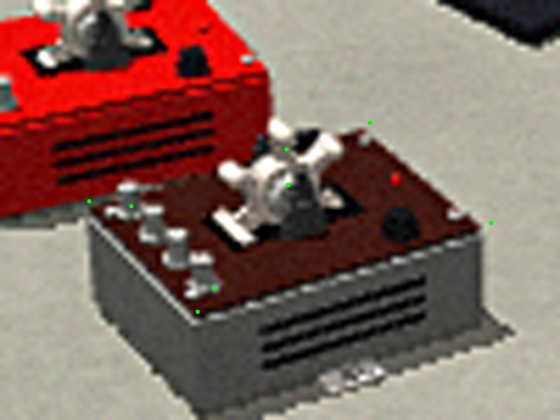

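The fit puts the due unit at about (0.559, 0.172) with yaw about 7°, and the networks' triangulation agrees. Next I'll hover behind its wheel with the fingers shut and tool x along the unit's -x, then refine with the wrist camera.

```bash
cat >> h.py <<'E'
from scipy.spatial.transform import Rotation as Ro
def rem(u,L):
    """remaining tool-frame delta (mm) and twist to put TCP at unit-local L (m), tool x along unit -x, pointing down"""
    s=env.state(); R=Ro.from_euler('xyz',s['ee_rot']).as_matrix()
    d=R.T@(tow(u,L)[0]-s['tcp_pos'])*1000
    cur=np.arctan2(R[1,0],R[0,0]); dy=(u[2]+np.pi-cur+np.pi)%(2*np.pi)-np.pi
    loc=tow([0,0,-u[2]],(s['tcp_pos']-[u[0],u[1],0])[None])[0]*1000
    print('t',round(s['time_s'],2),'delta',np.round(d,1),'twist',round(-dy,3),'| unit-frame tcp',np.round(loc,1),'rpy',np.round(s['ee_rot'],3),'F',np.round(s['force'],1),'w',round(s['gripper_width'],4))
E
python3 - <<'E'
from h import *
u=np.array([.559,.172,.122]); np.save('u.npy',u); rem(u,[.07,0,.2])
E
```

```text
t 1.45 delta [-551.1 -297.9    5.4] twist -0.411 | unit-frame tcp [-316.2  493.3  205.5] rpy [ 3.142 -0.     2.853] F [ 0.3 -0.1  0.5] w 0.0941
```

Call:
drive_tool(
  deltas=[
    [[-36,-20,0],-0.06],
    [[-72,-39,0],-0.12],
    [[-108,-58,0],-0.18],
    [[-144,-78,0],-0.24],
    [[-180,-97,0],-0.3],
  ],
  gripper=255,
)

```text
time_s: 1.87
tcp_pos: [0.3311, 0.4773, 0.2056]
ee_rot: [3.142, 0.0, -3.127]
force: [-0.5, 0.3, 0.1]
gripper_width: 0.0643
```

Run:
```python
from h import *
rem(np.load('u.npy'),[.07,0,.2])
```

```text
t 1.87 delta [-293.  -301.1    5.7] twist -0.107 | unit-frame tcp [-189.1  330.8  205.6] rpy [ 3.142  0.    -3.127] F [-0.5  0.3  0.1] w 0.0643
```

Call:
drive_tool(
  deltas=[
    [[-28,-29,0],-0.03],
    [[-56,-58,0],-0.06],
    [[-85,-87,0],-0.09],
    [[-113,-116,0],-0.107],
    [[-141,-145,0],-0.107],
  ],
)

```text
time_s: 2.28
tcp_pos: [0.4755, 0.3328, 0.2059]
ee_rot: [3.141, 0.001, -3.019]
force: [-0.2, 0.2, -1.2]
gripper_width: 0.0307
```

Run:
```python
from h import *
rem(np.load('u.npy'),[.07,0,.2])
```

```text
t 2.28 delta [-133.3 -169.8    5.9] twist 0.0 | unit-frame tcp [-63.3 169.7 205.9] rpy [ 3.141e+00  1.000e-03 -3.019e+00] F [-0.2  0.2 -1.2] w 0.0307
```

Call:
drive_tool(
  deltas=[
    [[-24,-31,2],0],
    [[-50,-64,4],0],
    [[-77,-98,5],0],
    [[-105,-134,6],0],
    [[-133,-170,6],0],
  ],
)

```text
time_s: 2.7
tcp_pos: [0.6223, 0.1856, 0.1999]
ee_rot: [3.141, 0.001, -3.02]
force: [0.0, 0.8, -0.2]
gripper_width: 0.0009
```

Call:
drive_tool(
  deltas=[
    [[0,0,0],0],
    [[0,0,0],0],
    [[0,0,0],0],
  ],
)

```text
time_s: 2.95
tcp_pos: [0.6219, 0.1861, 0.1997]
ee_rot: [3.14, -0.0, -3.02]
force: [0.1, 0.9, 1.2]
gripper_width: 0.0009
```

Run:
```python
from h import *
u=np.load('u.npy')
rem(u,[.07,0,.2])
p=snap('wrist','w1.png')
for t in ['due_unit','due_axis','due_index','due_pointer']:
    print(t,[(round(d['p'],2),np.round(np.array(d['location'])[::-1]*[640,400],1).tolist()) for d in spotter.landmark_of(p,t)])
print(np.round(proj(p,tow(u,[[0,0,0],[0,0,.075],[0,0,.095],[-.08,-.06,.06],[-.08,.06,.06],[.08,-.06,.06],[.08,.06,.06],[.04,-.045,.06]])),1).tolist())
```

```text
t 2.95 delta [-5.9 -6.3 -0.3] twist -0.0 | unit-frame tcp [ 64.1   6.3 199.7] rpy [ 3.14 -0.   -3.02] F [0.1 0.9 1.2] w 0.0009
due_unit [(0.98, [512.4, 118.5]), (0.7, [311.6, 116.6])]
due_axis [(0.73, [560.3, 115.7]), (0.69, [315.7, 116.2])]
due_index [(0.97, [319.4, 79.7]), (0.68, [588.4, 119.4])]
due_pointer [(0.77, [575.7, 116.1]), (0.46, [314.6, 79.3])]
[[314.5, 118.7], [313.3, 119.9], [312.8, 120.3], [242.0, 23.0], [384.2, 22.7], [250.7, 206.3], [377.4, 206.0], [264.9, 164.2]]
```

View pics/w1.png

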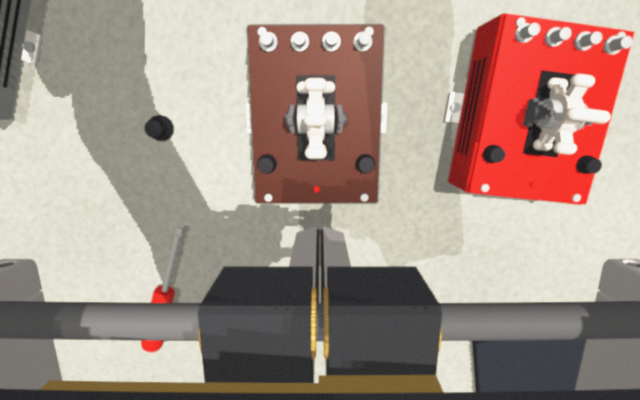

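The wrist view shows the due unit square to the tool, with panel corners at about (247,24), (384,25), (380,203) and (257,203) and the wheel near (315,118). I'll refine the fit.

Run:
```python
from h import *
from scipy.optimize import least_squares
p=snap('wrist'); u=np.load('u.npy')
im=p['pixels'][:,:,::-1].copy()
C=np.array([[-.08,-.06,.06],[-.08,.06,.06],[.08,.06,.06],[.08,-.06,.06]])
# colour mask of panel
hsv=cv2.cvtColor(im,cv2.COLOR_BGR2HSV)
m=((hsv[...,0]<12)|(hsv[...,0]>170))&(hsv[...,1]>90)&(hsv[...,2]<130)&(hsv[...,2]>25)
m=m.astype(np.uint8); m[:,:200]=0; m[:,430:]=0; m[215:]=0
m=cv2.morphologyEx(m,cv2.MORPH_OPEN,np.ones((3,3)))
c=max(cv2.findContours(m,0,2)[0],key=cv2.contourArea); h=cv2.convexHull(c)
q=cv2.approxPolyDP(h,6,True)[:,0]; print(q.tolist())
cs=np.array([min(q.tolist(),key=lambda a:np.hypot(*(np.array(a)-t))) for t in [(247,24),(384,25),(380,203),(257,203)]],float)
r=least_squares(lambda v:(proj(p,tow(v,C))-cs).ravel(),u); print(r.x,np.round(r.fun,1))
np.save('uw.npy',r.x); rem(r.x,[.05,0,.2])
o=(240,15)
z=cv2.resize(im[15:210,240:390],None,fx=3,fy=3,interpolation=cv2.INTER_CUBIC)
L=np.vstack([C,[[0,0,.075],[0,.0205,.095],[0,-.0205,.095],[.04,.045,.072],[.04,-.045,.072]]])
for a in (proj(p,tow(r.x,L))-o+.5)*3: cv2.circle(z,tuple(int(v) for v in a),3,(0,255,0),-1)
cv2.imwrite('pics/w1z.png',z)
```

```text
[[253, 168], [357, 171], [375, 178], [374, 201], [255, 201]]
[0.63090556 0.17825601 0.18428891] [-16.2 -52.9  14.3 -64.4   1.4  71.4   0.5  78. ]
t 3.25 delta [-58.   -6.9   0.2] twist -0.06 | unit-frame tcp [ -7.5  10.3 200.2] rpy [ 3.141e+00  1.000e-03 -3.017e+00] F [ 0.6 -0.3  0.2] w 0.0003
```

View pics/w1z.png

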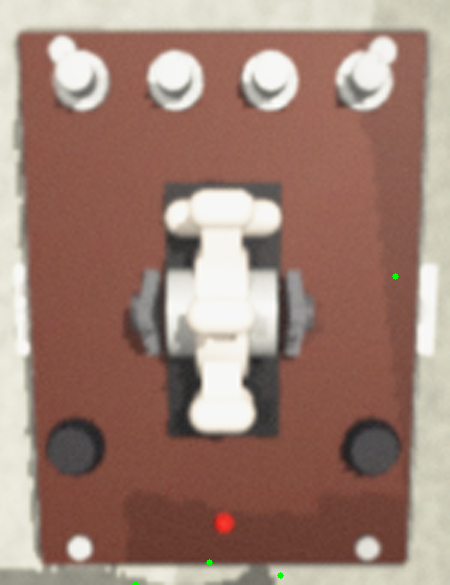

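The long bar shows low on the connector side, at zoom px (222,215), so 4 clicks to go is confirmed. The colour mask failed, so I'll use the corners as read from the zoom.

Run:
```python
from h import *
from scipy.optimize import least_squares
p=snap('wrist'); u=np.load('u.npy')
im=p['pixels'][:,:,::-1].copy()
C=np.array([[-.08,-.06,.06],[-.08,.06,.06],[.08,.06,.06],[.08,-.06,.06]])
cs=np.array([(20,32),(428,32),(408,562),(40,562)])/3+[240,15]-.5+.17
r=least_squares(lambda v:(proj(p,tow(v,C))-cs).ravel(),u); print(r.x,np.round(r.fun,1))
np.save('uw.npy',r.x); rem(r.x,[.055,0,.14])
z=cv2.resize(im[15:210,240:390],None,fx=3,fy=3,interpolation=cv2.INTER_CUBIC)
L=np.vstack([C,[[0,0,.075],[0,.0205,.095],[0,-.0205,.095],[.04,.045,.072],[.04,-.045,.072],[-.064,-.045,.076]]])
for a in (proj(p,tow(r.x,L))-[240,15]+.5)*3: cv2.circle(z,tuple(int(v) for v in a),3,(0,255,0),-1)
# tcp
print(proj(p,env.state()['tcp_pos']))
cv2.imwrite('pics/w1z2.png',z)
```

```text
[0.55858722 0.17341204 0.12067234] [-3.1 -2.9  2.9 -2.6  2.   3.8 -1.8  3.5]
t 3.3 delta [ 9.4 -5.6 60.2] twist 0.003 | unit-frame tcp [ 64.4   5.6 200.2] rpy [ 3.141e+00  1.000e-03 -3.018e+00] F [0.2 0.2 0.1] w 0.0005
[[320.91516818 244.08542828]]
```

View pics/w1z2.png

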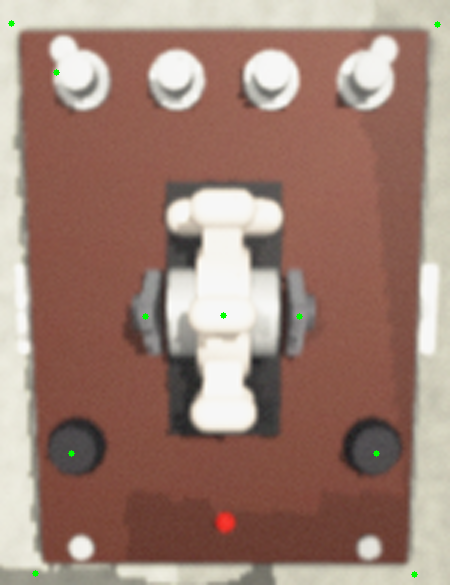

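The centre from the wrist fit is (0.5586, 0.1734) with yaw 0.121 rad, and the pointers and axle match the picture. I'll approach to 22 mm behind the axle at z = 0.14.

Call:
drive_tool(
  deltas=[
    [[11,-2,15],0],
    [[21,-4,30],0],
    [[32,-5,45],0],
    [[42,-6,60],0],
    [[42,-6,60],0],
  ],
)

```text
time_s: 3.72
tcp_pos: [0.5768, 0.1749, 0.1376]
ee_rot: [-3.141, -0.006, -3.017]
force: [-0.8, 0.2, -0.6]
gripper_width: 0.0001
```

Run:
```python
from h import *
rem(np.load('uw.npy'),[.022,0,.0985])
p=snap('wrist','w2.png')
```

```text
t 3.72 delta [-4.   0.7 39.1] twist 0.004 | unit-frame tcp [ 18.3  -0.7 137.6] rpy [-3.141 -0.006 -3.017] F [-0.8  0.2 -0.6] w 0.0001
```

View pics/w2.png

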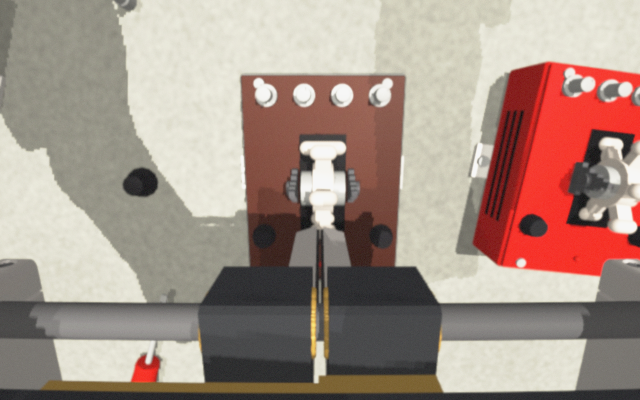

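The wrist view shows the fingers just behind the wheel at px (320,230) and in line with it laterally. Descending now.

Call:
drive_tool(
  deltas=[
    [[-3,1,12],0],
    [[-5,1,24],0],
    [[-5,1,34],0],
    [[-5,1,38],0],
    [[-5,1,38],0],
  ],
)

```text
time_s: 4.18
tcp_pos: [0.5832, 0.1769, 0.0995]
ee_rot: [-3.141, -0.005, -3.017]
force: [0.2, 0.5, -0.0]
gripper_width: 0.0007
```

Run:
```python
from h import *
rem(np.load('uw.npy'),[-.021,0,.0985])
p=snap('side','s1.png')
z=cv2.resize(p['pixels'][130:220,230:350,::-1],(720,540),interpolation=cv2.INTER_CUBIC); cv2.imwrite('pics/s1z.png',z)
```

```text
t 4.18 delta [45.8 -0.3  1.3] twist 0.004 | unit-frame tcp [24.8  0.5 99.5] rpy [-3.141 -0.005 -3.017] F [ 0.2  0.5 -0. ] w 0.0007
```

View pics/s1z.png

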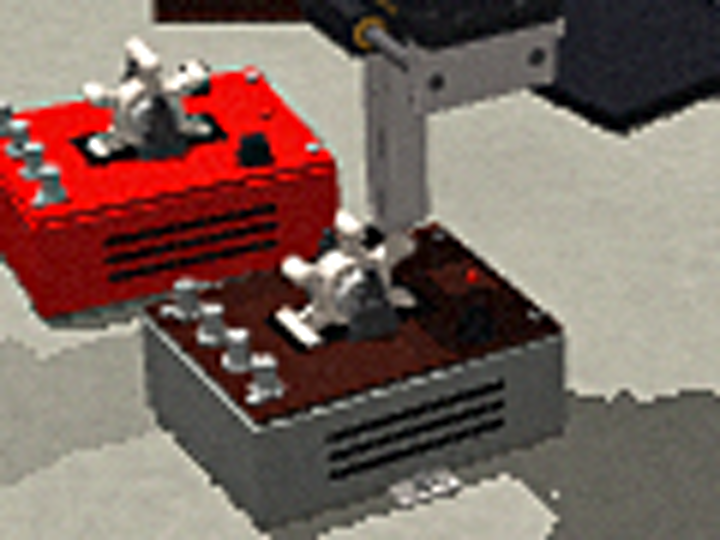

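The finger stands just behind the upright tooth, zoom px (400,220), clear of the +60° tooth. Sweeping click 1.

Call:
drive_tool(
  deltas=[
    [[9,0,1],0],
    [[18,0,1],0],
    [[27,0,1],0],
    [[36,0,1],0],
    [[44,0,1],0],
  ],
)

```text
time_s: 4.65
tcp_pos: [0.5394, 0.1715, 0.1]
ee_rot: [-3.141, -0.004, -3.017]
force: [-0.1, 0.3, -0.3]
gripper_width: 0.0004
```

```bash
cat > chk.py <<'E'
from h import *
import sys
rem(np.load('uw.npy'),[float(a)/1000 for a in sys.argv[2:5]])
p=snap('side'); q=snap('wrist')
z=cv2.resize(p['pixels'][140:215,240:340,::-1],(400,300),interpolation=cv2.INTER_CUBIC)
r=0 if len(sys.argv)<6 else int(sys.argv[5])
w=cv2.resize(q['pixels'][:,:,::-1],(480,300))
cv2.imwrite('pics/%s.png'%sys.argv[1],np.hstack([z,w[:,90:470]]))
E
python3 chk.py c1 -21 0 98.5
```

```text
t 4.65 delta [ 1.7 -0.4  1.5] twist 0.004 | unit-frame tcp [-19.3   0.4 100. ] rpy [-3.141 -0.004 -3.017] F [-0.1  0.3 -0.3] w 0.0004
```

View pics/c1.png

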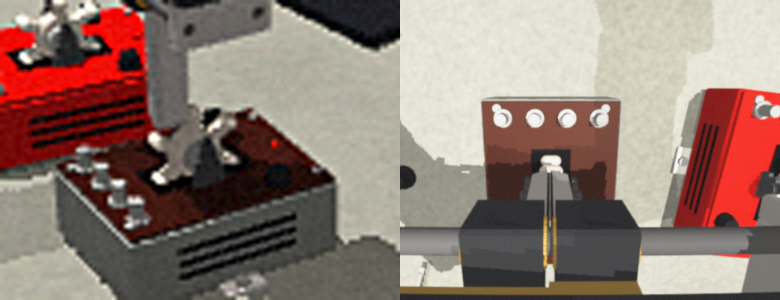

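Click 1 looks done: the long bar has left the connector-side slot, as it should with 3 to go. I'll nudge 2 mm further, lift, and go back to check.

Call:
drive_tool(
  deltas=[
    [[2,0,0],0],
    [[2,0,0],0],
    [[2,0,-14],0],
    [[2,0,-28],0],
    [[2,0,-42],0],
  ],
)

```text
time_s: 5.17
tcp_pos: [0.5364, 0.1711, 0.142]
ee_rot: [-3.141, -0.007, -3.016]
force: [1.3, -0.6, 0.8]
gripper_width: 0.0006
```

Call:
drive_tool(
  deltas=[
    [[-14,0,0],0],
    [[-28,0,0],0],
    [[-42,0,0],0],
    [[-46,0,0],0],
    [[-46,0,0],0],
  ],
)

```text
time_s: 5.58
tcp_pos: [0.5829, 0.1767, 0.1414]
ee_rot: [-3.141, -0.006, -3.017]
force: [0.3, -0.9, 0.1]
gripper_width: 0.0006
```

```bash
python3 chk.py c2 23 0 98.5
```

```text
t 5.58 delta [ 1.2 -0.4 42.9] twist 0.004 | unit-frame tcp [ 24.5   0.4 141.4] rpy [-3.141 -0.006 -3.017] F [ 0.3 -0.9  0.1] w 0.0006
```

View pics/c2.png

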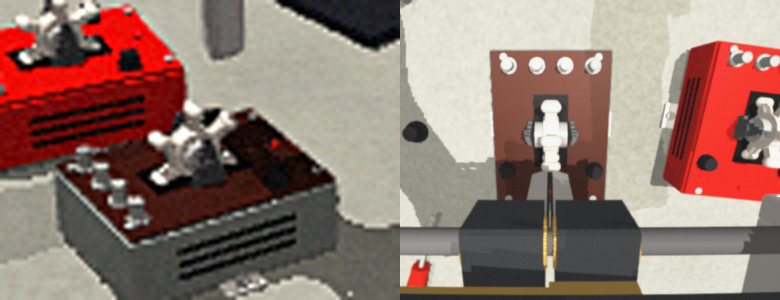

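No long bar is visible now, so the index is inside the case with 3 to go. Click 2: descend, then sweep.

Call:
drive_tool(
  deltas=[
    [[0,0,14],0],
    [[0,0,28],0],
    [[0,0,39],0],
    [[0,0,42],0],
    [[0,0,42],0],
  ],
)

```text
time_s: 6.1
tcp_pos: [0.5796, 0.1764, 0.0983]
ee_rot: [-3.14, -0.011, -3.016]
force: [0.2, 0.3, 0.5]
gripper_width: 0.0005
```

Call:
drive_tool(
  deltas=[
    [[9,0,0],0],
    [[18,0,0],0],
    [[27,0,0],0],
    [[36,0,0],0],
    [[45,0,0],0],
  ],
)

```text
time_s: 6.52
tcp_pos: [0.5337, 0.1706, 0.0991]
ee_rot: [-3.14, -0.011, -3.016]
force: [-0.5, 0.2, 0.0]
gripper_width: 0.0002
```

```bash
python3 chk.py c3 -21 0 98.5
```

```text
t 6.52 delta [-4.1 -0.2  0.6] twist 0.005 | unit-frame tcp [-25.    0.2  99.1] rpy [-3.14  -0.011 -3.016] F [-0.5  0.2  0. ] w 0.0002
```

Call:
drive_tool(
  deltas=[
    [[0,0,0],0],
    [[0,0,-14],0],
    [[0,0,-28],0],
    [[0,0,-42],0],
    [[0,0,-42],0],
  ],
)

```text
time_s: 7.03
tcp_pos: [0.5351, 0.1713, 0.1432]
ee_rot: [-3.141, -0.009, -3.016]
force: [0.3, 0.1, -0.6]
gripper_width: 0.0003
```

Call:
drive_tool(
  deltas=[
    [[-16,0,0],0],
    [[-32,0,0],0],
    [[-45,0,0],0],
    [[-50,0,0],0],
    [[-50,0,0],0],
  ],
)

```text
time_s: 7.45
tcp_pos: [0.5853, 0.1774, 0.1419]
ee_rot: [-3.141, -0.009, -3.016]
force: [-0.5, -0.0, 0.4]
gripper_width: 0.0006
```

```bash
python3 chk.py c4 23 0 98.5
```

```text
t 7.45 delta [ 3.6 -0.7 43.4] twist 0.005 | unit-frame tcp [ 27.    0.8 141.9] rpy [-3.141 -0.009 -3.016] F [-0.5 -0.   0.4] w 0.0006
```

View pics/c4.png

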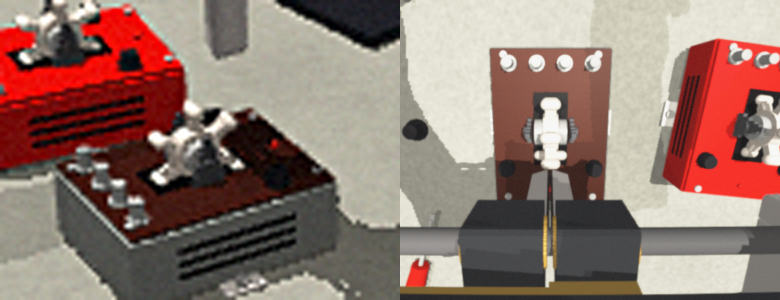

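The index should now be low on the far side, partly hidden by the finger. I'll back off for a clear view before going on.

Call:
drive_tool(
  deltas=[
    [[-15,0,-15],0],
    [[-30,0,-30],0],
    [[-40,0,-45],0],
    [[-40,0,-55],0],
    [[-40,0,-55],0],
  ],
)

```text
time_s: 7.97
tcp_pos: [0.6244, 0.1829, 0.1986]
ee_rot: [-3.141, -0.008, -3.016]
force: [0.5, 0.1, 0.8]
gripper_width: 0.0006
```

```bash
cat > zw.py <<'E'
from h import *
import sys
u=np.load('uw.npy'); rem(u,[.023,0,.1415])
p=snap('wrist'); c=proj(p,tow(u,[[0,0,.075]]))[0].astype(int); print(c)
o=np.maximum(c-[60,50],0); z=cv2.resize(p['pixels'][o[1]:o[1]+100,o[0]:o[0]+120,::-1],(480,400),interpolation=cv2.INTER_CUBIC)
cv2.imwrite('pics/%s.png'%sys.argv[1],z)
E
python3 zw.py z4
```

```text
t 7.97 delta [43.  -1.3 57.4] twist 0.005 | unit-frame tcp [ 66.5   1.5 198.6] rpy [-3.141 -0.008 -3.016] F [0.5 0.1 0.8] w 0.0006
[319 118]
```

View pics/z4.png

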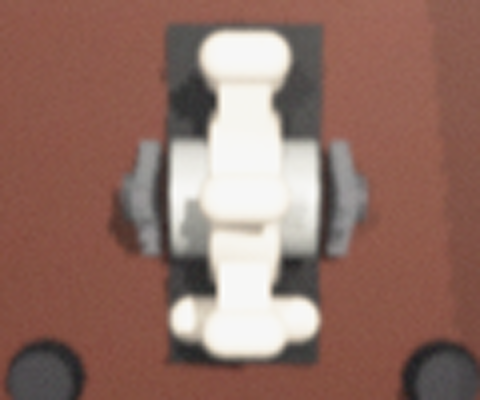

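The long bar is low on the far side, zoom px (243,318), so there are 2 clicks to go. Returning for click 3.

Call:
drive_tool(
  deltas=[
    [[11,0,15],0],
    [[22,-1,30],0],
    [[33,-1,45],0],
    [[41,-1,57],0],
    [[41,-1,57],0],
  ],
)

```text
time_s: 8.43
tcp_pos: [0.5766, 0.1753, 0.1374]
ee_rot: [-3.139, -0.019, -3.014]
force: [-0.1, 0.6, 0.4]
gripper_width: 0.0002
```

Call:
drive_tool(
  deltas=[
    [[0,0,14],0],
    [[0,0,28],0],
    [[0,0,37],0],
    [[0,0,40],0],
    [[0,0,40],0],
  ],
)

```text
time_s: 8.85
tcp_pos: [0.5754, 0.175, 0.0968]
ee_rot: [-3.139, -0.021, -3.014]
force: [0.1, 0.6, -0.4]
gripper_width: 0.0006
```

```bash
python3 chk.py c5 -21 0 98.5
```

```text
t 8.85 delta [37.9  0.7 -0.9] twist 0.007 | unit-frame tcp [16.8 -0.4 96.8] rpy [-3.139 -0.021 -3.014] F [ 0.1  0.6 -0.4] w 0.0006
```

Call:
drive_tool(
  deltas=[
    [[0,0,-2],0],
    [[9,0,-2],0],
    [[18,0,-2],0],
    [[27,0,-2],0],
    [[36,0,-2],0],
  ],
)

```text
time_s: 9.37
tcp_pos: [0.5403, 0.1707, 0.1013]
ee_rot: [-3.14, -0.018, -3.014]
force: [0.2, -0.2, 0.3]
gripper_width: 0.0004
```

```bash
python3 chk.py c6 -22 0 98.5
```

```text
t 9.37 delta [3.5 0.5 2.9] twist 0.006 | unit-frame tcp [-18.5  -0.5 101.3] rpy [-3.14  -0.018 -3.014] F [ 0.2 -0.2  0.3] w 0.0004
```

View pics/c6.png

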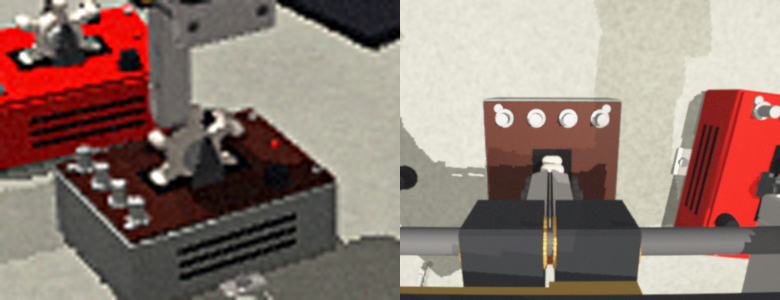

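The long bar now shows high on the far side, px (232,115). I'll finish the stroke, then lift and back off to verify.

Call:
drive_tool(
  deltas=[
    [[4,0,1],0],
    [[4,0,1],0],
    [[4,0,-14],0],
    [[4,0,-28],0],
    [[4,0,-40],0],
  ],
)

```text
time_s: 9.88
tcp_pos: [0.5355, 0.1702, 0.1415]
ee_rot: [-3.139, -0.021, -3.014]
force: [0.2, -0.1, 0.1]
gripper_width: 0.0006
```

Call:
drive_tool(
  deltas=[
    [[-20,0,-10],0],
    [[-40,0,-25],0],
    [[-60,0,-40],0],
    [[-80,0,-55],0],
    [[-87,0,-58],0],
  ],
)

```text
time_s: 10.3
tcp_pos: [0.6271, 0.182, 0.2]
ee_rot: [-3.14, -0.015, -3.015]
force: [-0.0, 0.2, 0.8]
gripper_width: 0.0003
```

```bash
python3 zw.py z6
```

```text
t 10.3 delta [45.2  0.1 59.2] twist 0.006 | unit-frame tcp [ 69.    0.3 200. ] rpy [-3.14  -0.015 -3.015] F [-0.   0.2  0.8] w 0.0003
[321 116]
```

View pics/z6.png

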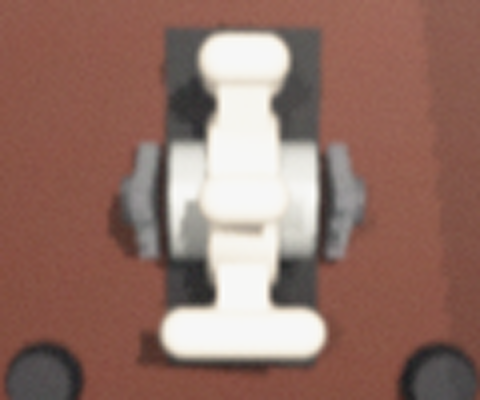

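The long bar now lies at the upper far side, zoom px (243,332), which is one click short and settled. Now the last click.

Call:
drive_tool(
  deltas=[
    [[11,0,15],0],
    [[22,0,30],0],
    [[33,0,45],0],
    [[42,0,59],0],
    [[42,0,59],0],
  ],
)

```text
time_s: 10.77
tcp_pos: [0.5783, 0.1752, 0.137]
ee_rot: [-3.138, -0.026, -3.014]
force: [-1.2, 0.4, -0.4]
gripper_width: 0.0004
```

```bash
python3 chk.py c7 20 0 99
```

```text
t 10.77 delta [-1.2  0.7 38. ] twist 0.007 | unit-frame tcp [ 19.7  -0.6 137. ] rpy [-3.138 -0.026 -3.014] F [-1.2  0.4 -0.4] w 0.0004
```

Call:
drive_tool(
  deltas=[
    [[-1,0,14],0],
    [[-1,0,27],0],
    [[-1,0,35],0],
    [[-1,0,37],0],
    [[-1,0,37],0],
  ],
)

```text
time_s: 11.28
tcp_pos: [0.5834, 0.1762, 0.1029]
ee_rot: [-3.14, -0.018, -3.014]
force: [-0.0, -0.2, -0.4]
gripper_width: 0.0004
```

```bash
python3 chk.py c8 -21 0 99
```

```text
t 11.28 delta [45.9  0.5  4.7] twist 0.006 | unit-frame tcp [ 25.   -0.2 102.9] rpy [-3.14  -0.018 -3.014] F [-0.  -0.2 -0.4] w 0.0004
```

View pics/c8.png

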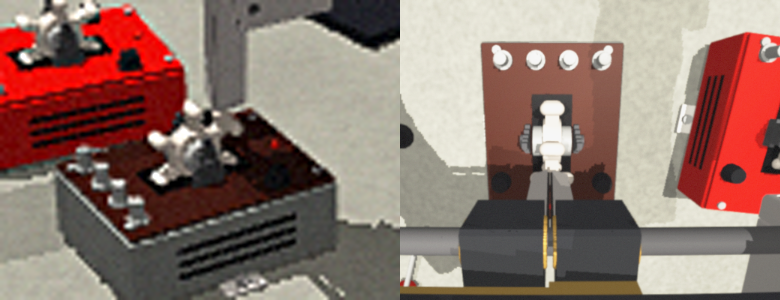

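Call:
drive_tool(
  deltas=[
    [[5,0,0],0],
    [[6,0,2],0],
    [[6,0,4],0],
    [[6,0,4],0],
  ],
)

```text
time_s: 11.72
tcp_pos: [0.5776, 0.1756, 0.0997]
ee_rot: [-3.14, -0.017, -3.014]
force: [-1.1, 0.7, -0.2]
gripper_width: 0.0003
```

```bash
python3 -c "
from h import *
rem(np.load('uw.npy'),[-.021,0,.0985])"
```

```text
t 11.72 delta [40.2  0.4  1.9] twist 0.007 | unit-frame tcp [19.2 -0.1 99.7] rpy [-3.14  -0.017 -3.014] F [-1.1  0.7 -0.2] w 0.0003
```

Last sweep, 40 mm forward, 1 mm lower.

Call:
drive_tool(
  deltas=[
    [[8,0,1],0],
    [[16,0,1],0],
    [[24,0,1],0],
    [[32,0,1],0],
    [[40,0,1],0],
  ],
)

```text
time_s: 12.13
tcp_pos: [0.5357, 0.1702, 0.0993]
ee_rot: [-3.139, -0.019, -3.014]
force: [0.4, -0.1, 0.4]
gripper_width: 0.0003
```

```bash
python3 chk.py c9 -21 0 99
```

```text
t 12.13 delta [-2.1  0.5  0.2] twist 0.007 | unit-frame tcp [-23.1  -0.5  99.3] rpy [-3.139 -0.019 -3.014] F [ 0.4 -0.1  0.4] w 0.0003
```

View pics/c9.png

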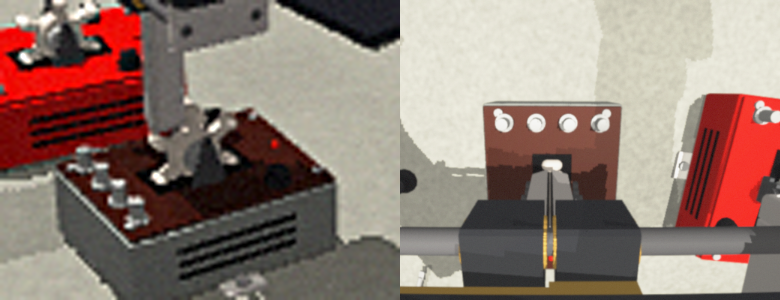

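The last tooth has clicked over. Lifting straight up and well clear before backing off.

Call:
drive_tool(
  deltas=[
    [[0,0,0],0],
    [[0,0,-15],0],
    [[0,0,-35],0],
    [[0,0,-60],0],
    [[0,0,-80],0],
  ],
)

```text
time_s: 12.65
tcp_pos: [0.537, 0.1706, 0.1805]
ee_rot: [-3.139, -0.02, -3.014]
force: [0.3, -1.1, 0.3]
gripper_width: 0.0006
```

Call:
drive_tool(
  deltas=[
    [[-20,0,-10],0],
    [[-40,0,-20],0],
    [[-60,0,-25],0],
    [[-80,0,-25],0],
    [[-90,0,-25],0],
  ],
)

```text
time_s: 13.07
tcp_pos: [0.6292, 0.1823, 0.2041]
ee_rot: [-3.14, -0.018, -3.014]
force: [-0.0, -0.0, 0.3]
gripper_width: 0.0007
```

```bash
python3 zw.py z9
python3 - <<'E'
from h import *
d=snap('side','side9.png'); s=snap('scene','scene9.png')
f=lambda i,r,c:cv2.resize(i['pixels'][r:r+75,c:c+100,::-1],(400,300),interpolation=cv2.INTER_CUBIC)
cv2.imwrite('pics/zoom9.png',np.vstack([np.hstack([f(s,150,213),f(s,190,346)]),np.hstack([f(d,235,280),f(d,155,240)])]))
for n,p in(('scene',s),('side',d)):
  for t in ['screwdriver','terminator','spare_knob']:
    print(n,t,[(round(q['p'],2),np.round(np.array(q['location'])*[400,640],1).tolist()) for q in spotter.landmark_of(p,t)])
print(env.state()['force'],env.state()['tcp_pos'])
E
```

```text
t 13.07 delta [47.1  0.1 63.4] twist 0.007 | unit-frame tcp [ 71.2   0.3 204.1] rpy [-3.14  -0.018 -3.014] F [-0.  -0.   0.3] w 0.0007
[321 114]
scene screwdriver [(0.97, [298.6, 317.2])]
scene terminator [(0.41, [186.1, 333.2])]
scene spare_knob [(0.67, [231.8, 329.9])]
side screwdriver [(0.72, [210.0, 380.6])]
side terminator [(0.6, [245.8, 269.4])]
side spare_knob [(0.56, [229.2, 324.3]), (0.56, [244.1, 268.1])]
[-0.620511    0.29034175  0.52177856] [0.62611439 0.18223743 0.20393834]
```

View pics/z9.png

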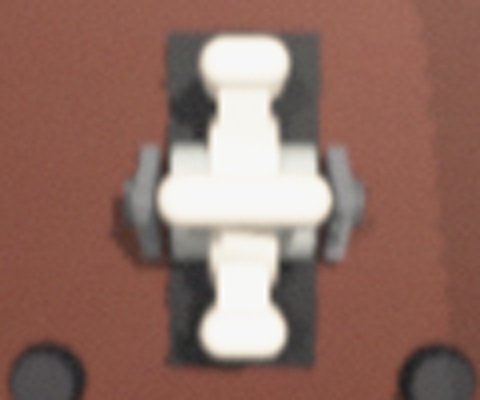

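View pics/zoom9.png

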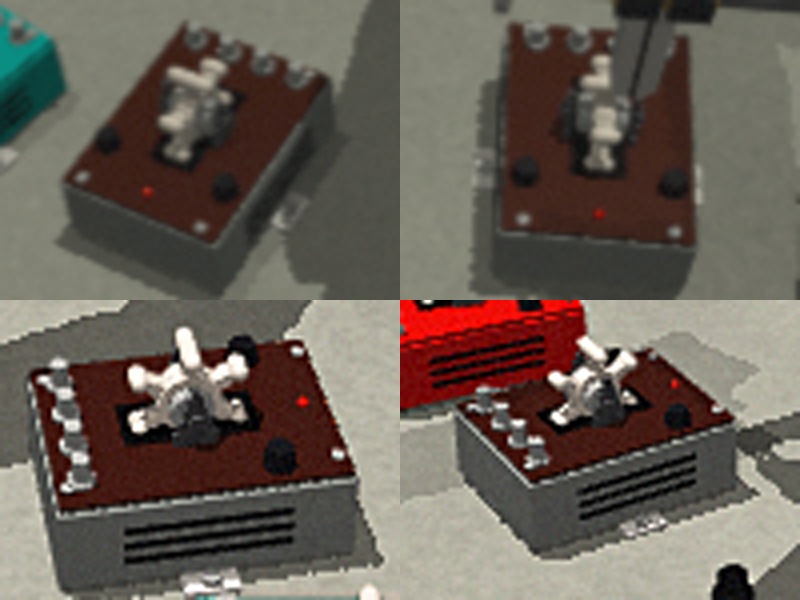

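The long bar stands straight up between the two pointers, at z9 px (243,200). The ready wheel is unchanged and the loose things are where they were. The arm hangs clear, so I'll hand in.

```bash
python3 -c "
from h import *
print(workorder.sign_off())"
```

```text
the job is handed in; nothing more can be done
None
```

The due unit's wheel is set and the job is handed in; the sign-off gives no verdict. The due unit is the brown one with its centre at about x 0.559, y 0.173 m. It needed four clicks, each one finger sweep towards the connectors. I let it rest one click short before giving the last click.

- **Wheel progress:** pictures after each sweep showed 3, 2, 1 and then 0 clicks to go. In the last one the index tooth stands straight up between the two pointers.
- **Other things:** the ready unit's wheel looks unchanged. The loose things show within about 3 px of their first sightings, roughly detector noise. The arm hung clear at about 0.20 m with force near zero, and about 13 s had passed on the clock.
- **Checks that failed or disagreed:** my colour-mask corner fit gave nonsense, so I used corners read from a zoomed picture instead. Their fit left about 3 px at the panel corners, though the pointers and axle lined up. The arm settled up to about 6 mm off its targets, which I corrected where it mattered. In the last side picture the networks also reported a second spare knob at the terminator's position.

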